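Tamp the offcuts level in the stock bin

TASK

Two of the wooden offcuts in the stock bin are propped up against its sides. Take the wooden tamper by its upright handle and press them down with its flat foot until all the pieces lie flat on the bin's floor, without touching the pieces with the gripper; then stand the tamper upright on the bench again, outside the bin, and let go.

Things in the scene. Friction and masses are not known exactly. Their poses are not given: they have to be found in the camera images.
- tamper_grip (a point): Wooden tamper, 0.3 kg, loose: flat plywood foot 115 (x) x 87 (y) x 16 mm, upright dark handle in its middle, 40 (x) x 28 (y) mm in section, top 140 mm above the foot's underside. The point is on the handle's axis 115 mm above the foot's underside, 25 below the top: grip here from above, fingers closing along y across the 28 mm. z up.
- bin: Open plywood bin fixed to the bench: outside 165 (x) x 135 (y) x 65 mm high, walls and floor 10 thick, inside 145 x 115. Origin: centre of its underside, at bench height; z up. In it three offcuts side by side, long sides along y, the middle one (not listed) flat; lying flat, tops are 28 mm above the bench. The tamper's foot fits in, 14 mm free all round, its x along the bin's x (or half a turn on).
- piece_a_mid (a point): Loose pine offcut 42 (x) x 85 (y) x 18 mm (z), 40 g, on the bin's -x side; its +y end leans high on the bin's +y wall, 27 degrees from level, top edge about 65 mm above the bench. Friction holds it; it slides flat when its high end is pressed down. The point is its centre, 19 mm above the bench when flat; z is up when flat.
- piece_b_mid (a point): The same kind of offcut on the bin's +x side, its -y end leaning high on the bin's -y wall. Point and axes as for the other piece.

How it is judged:
On the way, in this order (a step that is already met when the one before it is completed fails the run):
1. the tamper is lifted clear of the bench (height (world z) of tamper_grip above 0.145 m), for 0.1 s.
2. the tamper's foot presses the pieces flat in the bin (horizontal distance between tamper_grip and bin below 0.035 m and height (world z) of tamper_grip below 0.153 m and angle between each of piece_a_mid, piece_b_mid's own z axis and vertical below 0.17 rad), for 0.1 s.
At the end, for the whole second after the job is handed in: Both listed pieces lie in the bin, level within 10 degrees and with their centres at most 27 mm above the bench; the tamper stands upright (within 10 degrees) on the bench outside the bin, its grip point 105 to 127 mm up, at rest (angle between each of piece_a_mid, piece_b_mid, tamper_grip's own z axis and vertical below 0.17 rad and height (world z) of each of piece_a_mid, piece_b_mid below 0.027 m and horizontal distance between each of piece_a_mid, piece_b_mid and bin below 0.08 m and height (world z) of tamper_grip between 0.105 and 0.127 m and linear speed of tamper below 0.02 m/s); the robot touches nothing.
It fails at once if the gripper touches a propped piece (contact force between the fingers and piece_a above 0.5 N or contact force between the fingers and piece_b above 0.5 N).
It also fails if it takes over 42 s, if anything falls off the work surface, if the arm or the gripper's body presses on something with over 40 N, if the wrist force passes 120 N, or if a joint passes its speed limit or range.

ROBOT

A 7-joint arm with a two-finger parallel gripper is mounted at the origin on the work surface; the furniture and walls round the work are solid. World frame = base frame: x ahead of the robot, y to its left, z up, the work surface at z = 0. Lengths are in m, angles in rad, forces in N, time in s.
With the tool pointing down it reaches from about 0.4 to 0.85 m from the base axis. Payload 4.4 kg.
Tool frame: the origin (TCP) lies at the very end of the fingers, on their centre line; the grasp point (between the pads) lies 19 mm behind it; x points along the fingers, y is the direction in which the jaws open and shut, and the axes are right-handed (so a half turn about x gives the same grasp; the last joint's range is limited). The gripper opens to 94 mm and grips with 3 to 60 N. Pads are 16 mm wide; open, the fingers measure 119 mm over their backs; the gripper's body (75 mm by 177 mm) begins 78 mm behind the grasp point.
Start: joints at [-1.298, 0.628, 0.038, 1.517, -0.027, 0.996, -0.02], TCP at [0.216, 0.613, 0.205] pointing down, gripper open.
Joint ranges: [-3.06, 3.06], [-0.37, 2.12], [-1.25, 1.32], [0.18, 2.47], [-1.1, 4.24], [0.23, 1.98], [-2.94, 2.94]. Speed limits (rad/s): [2.57, 2.57, 3.14, 3.14, 3.14, 3.14, 3.14].

INTERFACE

Orientations are given as [roll, pitch, yaw] about the fixed x, y, z axes, in that order (R = Rz(yaw) Ry(pitch) Rx(roll)).
In Python, from workcell import ctrl gives the robot as it stands. The module is installed in compiled form; this text tells all that it offers. Calls block until the motion is done:
- ctrl.goto(position, orientation): joint-space move of the TCP to a pose.
- ctrl.line_to(position, rot=None, feed=0.15): straight line of the TCP; rot=None keeps the orientation; feed is the mean speed in m/s.
- ctrl.goto_joints(angles): joint-space move.
- ctrl.ungrasp() and ctrl.close(): open the fingers fully, or close them until they stop; the grip force is fixed at half the most.
- ctrl.wait(seconds).
- ctrl.inverse_kinematics(position, orientation): joint angles nearest the present ones, or None.
- ctrl.state(): the state.
- ctrl.snapshot(name): name is "scene" or "top"; returns a dict with "img" (384x512x3 uint8, red, green, blue), "fx", "fy", "cx", "cy" (pixels), "k1" (the pictures are not rectified: a ray, as slopes to the right and down, at radius r is drawn at 1 + k1 r^2 times it, then the intrinsics apply), "pose" (4x4, takes a point from camera to world coordinates). Camera axes: x right, y up, looking along -z (the intrinsics and any distortion apply to the point x, -y, -z); pixel columns grow to the right and rows downward; lengths in m; the calibration is good to about 2 mm. A picture is of the moment at which its call begins. There is no depth.
A pose or a line that the arm cannot do raises ctrl.PlanningError and nothing moves.
- ctrl.finish_job(): hands the job in, once; it reports no verdict.
Trained networks look in a picture, given as the dict that the camera call returned (one of the last four; its "shot" number tells which), for a name from the list of things; names that differ only in an ending like _2 or _b are one class to them, and where a whole thing is asked for, a point or a joint stands for the part that bears it (a point fixed in the world has none). Each returns a list of dicts, best first, with "p" (0 to 1); they miss things now and then, are a little off and sometimes report something else, mostly with a low value. They report only what shows in the picture. A call takes as long as a camera call.
- ctrl.trace(label, picture): "pixels" (384x512 bool, what is visible of it) and "location" ([column, row] in pixels, amid what is visible of it).
- ctrl.place_of(label, picture): "location" ([column, row] in pixels: a listed point, or the origin of a listed thing).
The state is a dict: "time_s": time; "joints": joint angles; "qd": joint speeds; "joint_efforts": joint torques, N m; "tcp_pos": TCP position; "tool_rot": TCP orientation; "force": force on the tool from outside, world axes, zero at the start; "wrist_torque": the same for the moment, N m; "finger_gap": opening from 0.0 (shut) to 1.0 (fully open).
Only numpy, scipy, OpenCV 4.12 (cv2) and the standard library are available. Lean on these libraries where they do the work, as an engineer would, in place of code of your own. Each camera call takes 0.05 s, during which the arm holds its last target.

## Working session

There is one attempt and no reset: what is moved stays moved. The work goes in short steps, each a Python script; the robot and the scene stay as the last script left them, time stands still between calls to the robot, and variables do not carry over. Pictures are saved under pics/ and viewed, and the job is handed in when it is done.

```bash
mkdir -p pics; cat > h.py <<'E'
import numpy as np, cv2
from workcell import ctrl
def save(s,n): cv2.imwrite('pics/'+n+'.png', cv2.cvtColor(s['img'],cv2.COLOR_RGB2BGR))
def ray(s,uv):
    K=np.array([[s['fx'],0,s['cx']],[0,s['fy'],s['cy']],[0,0,1.]])
    p=cv2.undistortPoints(np.array([[uv]],float),K,np.array([s['k1'],0,0,0,0.]))[0,0] if False else None
    d=np.array([(uv[0]-s['cx'])/s['fx'],(uv[1]-s['cy'])/s['fy']]); q=d.copy()
    for _ in range(30): q=d/(1+s['k1']*(q@q))
    P=np.array(s['pose']); return P[:3,3],P[:3,:3]@np.array([q[0],-q[1],-1])
def onz(s,uv,z):
    o,d=ray(s,uv); return o+d*(z-o[2])/d[2]
def tri(obs):
    A=np.zeros((3,3));b=np.zeros(3)
    for s,uv in obs:
        o,d=ray(s,uv);d=d/np.linalg.norm(d);M=np.eye(3)-np.outer(d,d);A+=M;b+=M@o
    return np.linalg.solve(A,b)
def proj(s,X):
    P=np.array(s['pose']);c=P[:3,:3].T@(np.array(X)-P[:3,3]);q=np.array([c[0],-c[1]])/-c[2]
    q=q*(1+s['k1']*(q@q));return np.array([s['fx']*q[0]+s['cx'],s['fy']*q[1]+s['cy']])
E
python3 - <<'E'
from h import *
a=ctrl.snapshot('scene');b=ctrl.snapshot('top');save(a,'s0');save(b,'t0')
for n in ['tamper_grip','bin','piece_a_mid','piece_b_mid']:
    r=[ctrl.place_of(n,x) for x in (a,b)]
    for q in r: print(n,[(np.round(k['location'],1),round(k['p'],2)) for k in q[:3]])
    if all(r): print(np.round(tri([(a,r[0][0]['location']),(b,r[1][0]['location'])]),4))
st=ctrl.state();print(st['time_s'],st['tcp_pos'],st['tool_rot'],st['force'])
print(np.round(a['pose'],3),np.round(b['pose'],3))
E
```

```text
tamper_grip [(array([216.8, 222.7]), 0.82), (array([275.9, 175.3]), 0.49)]
tamper_grip [(array([208.5, 186.2]), 0.84)]
[0.5124 0.0273 0.1169]
bin [(array([255.9, 174.9]), 0.57)]
bin [(array([299.8, 175.5]), 0.58)]
[ 0.5573 -0.189   0.0007]
piece_a_mid [(array([276.4, 176.4]), 0.78)]
piece_a_mid [(array([291.7, 189.2]), 0.8)]
[ 0.5073 -0.169   0.0469]
piece_b_mid [(array([245.9, 154.8]), 0.94)]
piece_b_mid [(array([304.6, 148.7]), 0.88)]
[ 0.609  -0.204   0.0277]
0.5 [0.21596782 0.61305459 0.20543732] [-2.20414549  1.57069664 -2.54294281] [0.29482342 0.25549947 0.28228846]
[[-0.858  0.396 -0.326  0.226]
 [-0.513 -0.682  0.521  0.354]
 [-0.016  0.614  0.789  0.759]
 [ 0.     0.     0.     1.   ]] [[ 0.011  0.995 -0.101  0.433]
 [-1.     0.014  0.027 -0.059]
 [ 0.029  0.101  0.995  0.957]
 [ 0.     0.     0.     1.   ]]
```

View pics/s0.png

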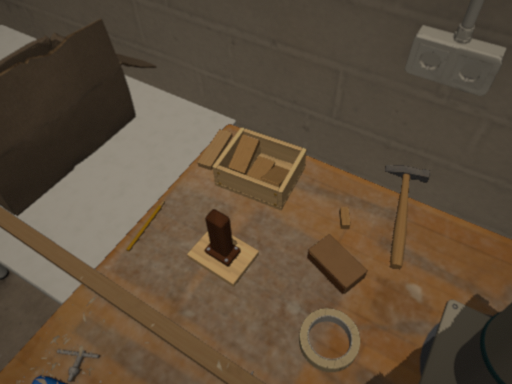

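View pics/t0.png

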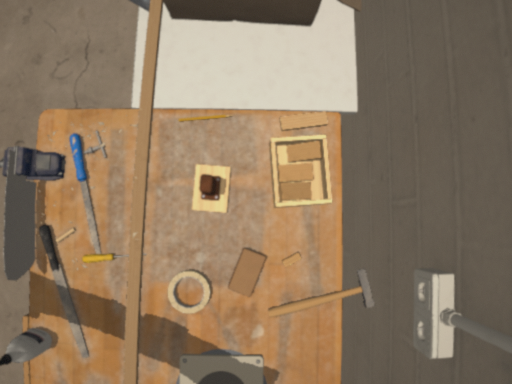

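```bash
python3 - <<'E'
import cv2
a=cv2.imread('pics/s0.png');b=cv2.imread('pics/t0.png')
c=cv2.resize(b[120:230,170:350],None,fx=4.4,fy=4.4,interpolation=cv2.INTER_CUBIC);cv2.imwrite('pics/t0c.png',c)
c=cv2.resize(a[110:300,170:330],None,fx=3.1,fy=3.1,interpolation=cv2.INTER_CUBIC);cv2.imwrite('pics/s0c.png',c)
c=cv2.resize(a[190:384,0:260],None,fx=3,fy=3,interpolation=cv2.INTER_CUBIC);cv2.imwrite('pics/s0d.png',c)
E
```

```text
(no output)
```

View pics/t0c.png

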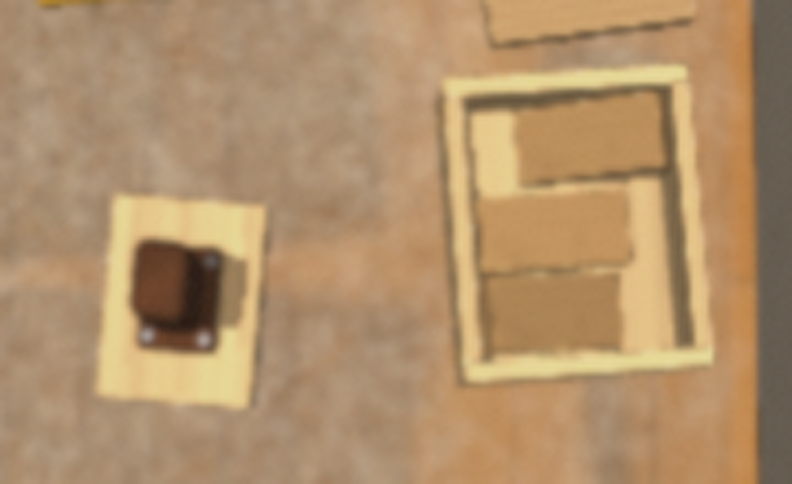

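View pics/s0c.png

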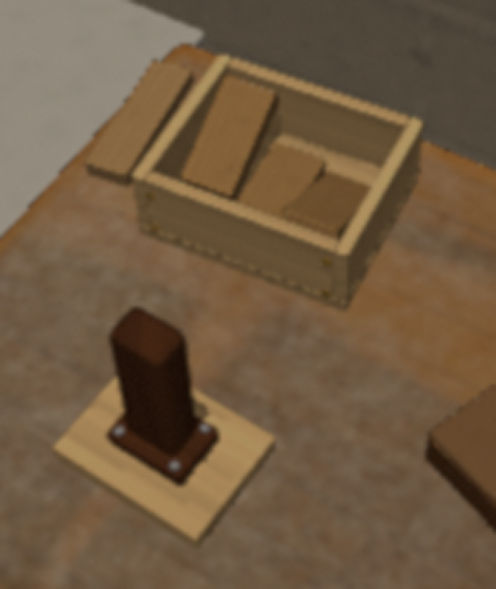

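View pics/s0d.png

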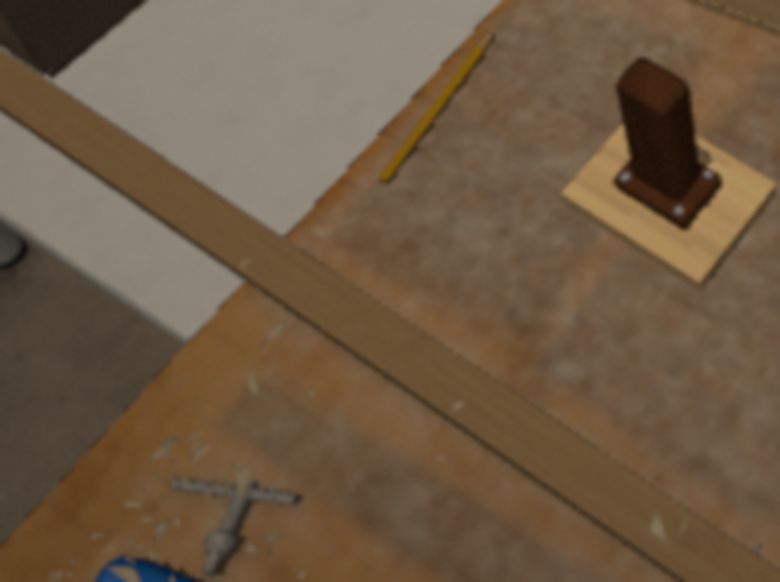

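```bash
cat >> h.py <<'E'
def cam(n): return ctrl.snapshot(n)
E
python3 - <<'E'
from h import *
a=cam('scene');b=cam('top')
def pl(s,p,q):
    o,d=ray(s,p);_,e=ray(s,q);n=np.cross(d,e);return n/np.linalg.norm(n),o
def inter(P,Q,x):
    (n,o),(m,r)=P,Q
    # point with given x
    return np.linalg.solve(np.array([n,m,[1,0,0]]),[n@o,m@r,x])
# right(-y) edge of beam
for se,te in [(((50,239),(225,358)),((160,50),(142,330))),(((50,258),(200,362)),((147,50),(127,330)))]:
    for x in (.2,.5,.8): print(np.round(inter(pl(a,*se),pl(b,*te),x),3))
# corners
def T(u,v): return (170+u/4.4-.4,120+v/4.4-.4)
def S(u,v): return (170+u/3.1-.3,110+v/3.1-.3)
top=[T(*c) for c in [(446,80),(686,67),(712,362),(466,382)]]
sc=[S(*c) for c in [(138,180),(222,60),(422,122),(345,248)]]  # +x+y,+x-y,-x-y,-x+y
B=[]
for t in top: p=onz(b,t,.065);B.append(p);print('bin top cam',np.round(p,4))
for t in sc: p=onz(a,t,.065);print('bin scene',np.round(p,4))
for t,s in zip(top,sc): print('tri',np.round(tri([(b,t),(a,s)]),4))
F=[T(*c) for c in [(114,195),(266,206),(250,408),(97,396)]]
FS=[S(*c) for c in [(55,445),(115,375),(275,440),(200,540)]]
for t in F: print('foot top',np.round(onz(b,t,.016),4))
for t in FS: print('foot scene',np.round(onz(a,t,.016),4))
E
```

```text
[ 0.2    0.199 -0.014]
[ 0.5    0.189 -0.009]
[ 0.8    0.18  -0.004]
[0.2   0.23  0.008]
[0.5   0.221 0.008]
[0.8   0.212 0.007]
bin top cam [ 0.6309 -0.1157  0.065 ]
bin top cam [ 0.6408 -0.2471  0.065 ]
bin top cam [ 0.4797 -0.2599  0.065 ]
bin top cam [ 0.4677 -0.1274  0.065 ]
bin scene [ 0.6246 -0.1111  0.065 ]
bin scene [ 0.6373 -0.2406  0.065 ]
bin scene [ 0.4795 -0.2584  0.065 ]
bin scene [ 0.4717 -0.1307  0.065 ]
tri [ 0.6317 -0.117   0.0553]
tri [ 0.6432 -0.2492  0.0549]
tri [ 0.48   -0.2602  0.063 ]
tri [ 0.4684 -0.1264  0.0718]
foot top [0.5725 0.0686 0.016 ]
foot top [ 0.5675 -0.0175  0.016 ]
foot top [ 0.4536 -0.0106  0.016 ]
foot top [0.459  0.0751 0.016 ]
foot scene [0.5719 0.0678 0.016 ]
foot scene [0.5692 0.0051 0.016 ]
foot scene [ 0.4525 -0.0062  0.016 ]
foot scene [0.4564 0.0762 0.016 ]
```

```bash
cat >> h.py <<'E'
from scipy.spatial.transform import Rotation as Ro
def ori(yaw,flip=0):
    s,c=np.sin(yaw+np.pi*flip),np.cos(yaw+np.pi*flip)
    R=np.array([[0,-s,c],[0,c,s],[-1,0,0.]])
    pitch=np.pi/2  # gimbal: choose yaw=0 form
    import warnings
    with warnings.catch_warnings():
        warnings.simplefilter('ignore'); return list(Ro.from_matrix(R).as_euler('xyz'))
E
python3 - <<'E'
from h import *
a=cam('scene');b=cam('top')
for r in (130,190,250,330): print(np.round(onz(b,(341.5,r),0),3))
print('scene edge',np.round([onz(a,p,0) for p in [(310,155),(400,188),(470,215),(225,122)]],3))
print('white/bench edge',np.round(onz(b,(240,109),0),3), 'board bottom',np.round([onz(b,(240,22),0),onz(a,(55,205),0),onz(a,(133,105),0)],3))
print(ctrl.state()['joints'])
for f in (0,1):
  for nm,p,y in [('t',(.513,.029,.096),-.06),('T',(.513,.029,.3),-.06),('bin',(.554,-.187,.3),.078),('bin',(.554,-.187,.124),.078)]:
    q=ctrl.inverse_kinematics(list(p),ori(y,f)); print(f,nm,None if q is None else np.round(q,2))
E
```

```text
[ 0.67  -0.303  0.   ]
[ 0.514 -0.301  0.   ]
[ 0.362 -0.3    0.   ]
[ 0.162 -0.301  0.   ]
scene edge [[ 0.486 -0.303  0.   ]
 [ 0.267 -0.314  0.   ]
 [ 0.115 -0.318  0.   ]
 [ 0.726 -0.297  0.   ]]
white/bench edge [ 0.72  -0.039  0.   ] board bottom [[ 0.964 -0.035  0.   ]
 [ 0.905  0.111  0.   ]
 [ 0.976 -0.229  0.   ]]
[-1.2978077   0.62835406  0.03851002  1.51743393 -0.02698985  0.99628549
 -0.02000207]
0 t [-0.08  0.6  -0.04  2.    0.04  0.55  1.36]
0 T [-0.28  0.34  0.23  1.76 -0.09  1.05  1.49]
0 bin [ 0.02  0.47  0.41  1.58 -0.2   1.13  2.12]
0 bin [ 0.27  0.63  0.01  1.79 -0.01  0.72  1.94]
1 t [-0.54  0.7   0.67  2.01 -0.7   0.67 -1.05]
1 T [-0.75  0.47  0.97  1.78 -0.43  1.12 -1.27]
1 bin [-0.37  0.72  1.23  1.59 -0.69  1.33 -0.54]
1 bin [-0.14  0.74  0.7   1.8  -0.63  0.84 -0.63]
```

```bash
python3 - <<'E'
import cv2
b=cv2.imread('pics/t0.png')
cv2.imwrite('pics/t0e.png',cv2.resize(b[:,260:512],None,fx=1.56*2,fy=1.56,interpolation=cv2.INTER_CUBIC))
a=cv2.imread('pics/s0.png')
cv2.imwrite('pics/s0e.png',cv2.resize(a[0:200,:],None,fx=1.56,fy=1.56,interpolation=cv2.INTER_CUBIC))
E
```

```text
(no output)
```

View pics/s0e.png

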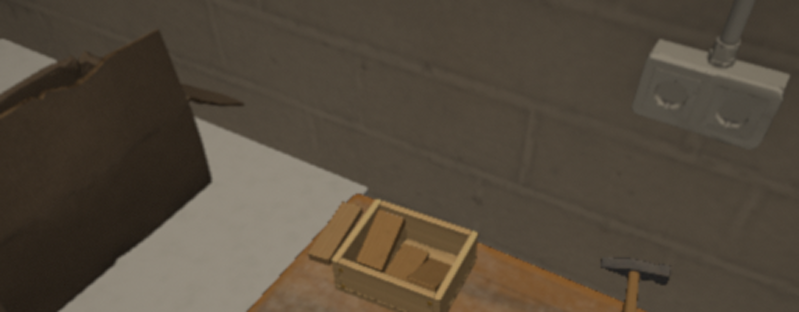

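```bash
python3 - <<'E'
from h import *
y=np.radians(-3.4)
ctrl.goto([.513,.029,.23],ori(y))
print(np.round(ctrl.state()['joints'],2),ctrl.state()['time_s'])
b=cam('top');a=cam('scene');save(a,'s1');save(b,'t1')
ctrl.line_to([.513,.029,.096],feed=.12)
print(ctrl.state()['force'],ctrl.state()['tcp_pos'])
ctrl.close()
s=ctrl.state();print(s['finger_gap'],s['force'],s['time_s'])
a=cam('scene');save(a,'s2')
E
```

```text
[-0.2   0.41  0.12  1.86 -0.06  0.87  1.47] 3.0333
[-0.7462433  -0.01249154 -0.35760966] [0.51354312 0.02904664 0.09658134]
0.2982824310798643 [ 0.71421521  0.5814366  -2.90064138] 5.425
```

View pics/s2.png

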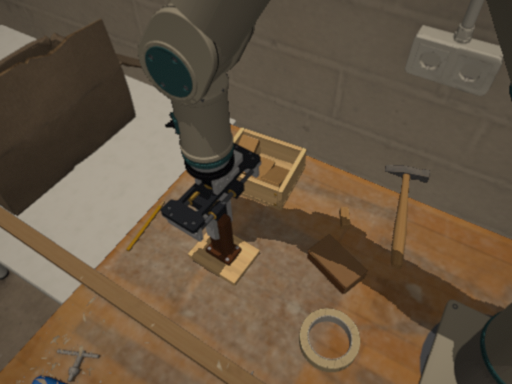

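```bash
python3 - <<'E'
from h import *
ctrl.line_to([.513,.029,.205],feed=.15)
s=ctrl.state();print(s['finger_gap'],s['force'])
ctrl.line_to([.5545,-.185,.205],rot=ori(np.radians(4.5)),feed=.12)
s=ctrl.state();print(np.round(s['joints'],2),s['tcp_pos'],s['force'],s['time_s'])
a=cam('scene');save(a,'s3');b=cam('top');save(b,'t3')
cv2.imwrite('pics/t3c.png',cv2.cvtColor(cv2.resize(b['img'][100:240,220:380],None,fx=4,fy=4,interpolation=cv2.INTER_CUBIC),cv2.COLOR_RGB2BGR))
cv2.imwrite('pics/s3c.png',cv2.cvtColor(cv2.resize(a['img'][40:230,160:350],None,fx=3.1,fy=3.1,interpolation=cv2.INTER_CUBIC),cv2.COLOR_RGB2BGR))
E
```

```text
0.29454139111297367 [ 0.2056952  -0.43822484 -3.88891722]
[ 0.21  0.53  0.09  1.71 -0.06  0.9   1.98] [ 0.55453657 -0.18413188  0.20500418] [-0.99584325  0.33318024 -3.26178749] 8.3167
```

View pics/t3c.png

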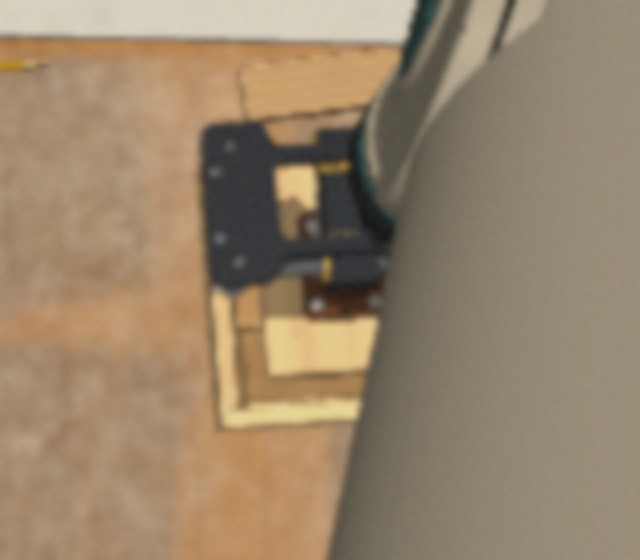

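View pics/s3c.png

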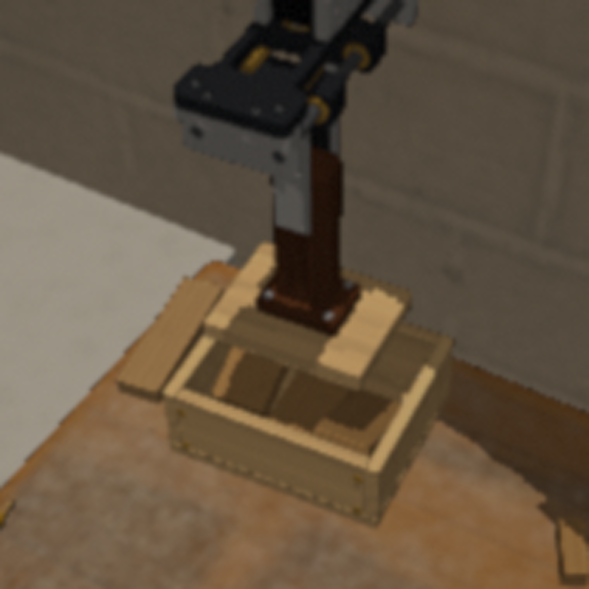

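```bash
python3 - <<'E'
from h import *
b=cam('top');a=cam('scene')
T=lambda u,v:(220+u/4-.4,100+v/4-.4)
S=lambda u,v:(160+u/3.1-.3,40+v/3.1-.3)
t=np.radians(4.5);R=np.array([[np.cos(t),-np.sin(t)],[np.sin(t),np.cos(t)]])
c=onz(b,T(265,376),.125)[:2]; print('foot corner',c,'implied centre',c-R@[-.0575,.0435])
c2=onz(a,S(362,383),.109)[:2]; print('scene foot corner -x+y bottom',c2,c2-R@[-.0575,.0435])
c2=onz(a,S(205,325),.125)[:2]; print('scene corner +x+y top',c2,c2-R@[.0575,.0435])
c=onz(b,T(222,430),.065)[:2]; print('bin corner',c,'implied centre',c-R@[-.0825,.0675])
c=onz(a,S(375,462),.065)[:2]; print('bin corner sc',c,'implied centre',c-R@[-.0825,.0675])
E
```

```text
foot corner [ 0.49369154 -0.14534947] implied centre [ 0.55442725 -0.18420397]
scene foot corner -x+y bottom [ 0.49689233 -0.15487149] [ 0.55762805 -0.193726  ]
scene corner +x+y top [ 0.60515098 -0.13502263] [ 0.55124121 -0.18289993]
bin corner [ 0.46606986 -0.12650171] implied centre [ 0.55361153 -0.18732075]
bin corner sc [ 0.47353797 -0.13257749] implied centre [ 0.56107964 -0.19339653]
```

```bash
python3 - <<'E'
from h import *
for z in (.17,.16,.152,.145,.138,.132,.128,.125,.123):
    ctrl.line_to([.5545,-.186,z],feed=.04)
    s=ctrl.state();print(z,np.round(s['tcp_pos'],4),np.round(s['force'],1),np.round(s['wrist_torque'],2),round(s['finger_gap'],3),round(s['time_s'],2))
    if abs(s['force'][2]+3)>45: break
a=cam('scene');save(a,'s4')
cv2.imwrite('pics/s4c.png',cv2.cvtColor(cv2.resize(a['img'][70:230,180:340],None,fx=3.7,fy=3.7,interpolation=cv2.INTER_CUBIC),cv2.COLOR_RGB2BGR))
E
```

```text
0.17 [ 0.5547 -0.1861  0.1703] [ 0.1  0.7 -3.7] [ 0.09 -0.02 -0.04] 0.296 9.54
0.16 [ 0.5543 -0.1859  0.1596] [ 0.5 -0.1 -3.6] [ 0.05 -0.01  0.03] 0.295 9.94
0.152 [ 0.5542 -0.1859  0.1516] [-0.   0.9 -3.9] [-0.01  0.03  0.  ] 0.297 10.29
0.145 [ 0.5542 -0.1859  0.1446] [-0.6  0.5 -3.2] [0.07 0.02 0.02] 0.298 10.62
0.138 [ 0.5542 -0.1859  0.1376] [ 0.9  0.3 -4. ] [ 0.08  0.01 -0.01] 0.296 10.94
0.132 [ 0.5542 -0.1859  0.1316] [ 0.1 -0.4 -2.9] [ 0.04  0.   -0.03] 0.296 11.24
0.128 [ 0.5543 -0.1859  0.1277] [-0.8 -0.5 -3. ] [ 0.02  0.03 -0.  ] 0.298 11.49
0.125 [ 0.5543 -0.1859  0.1248] [ 0.2 -0.1 -2.6] [ 0.04  0.02 -0.02] 0.295 11.74
0.123 [ 0.555  -0.1861  0.1236] [-0.4  0.6  1.5] [ 0.11  0.22 -0.02] 0.296 11.99
```

View pics/s4c.png

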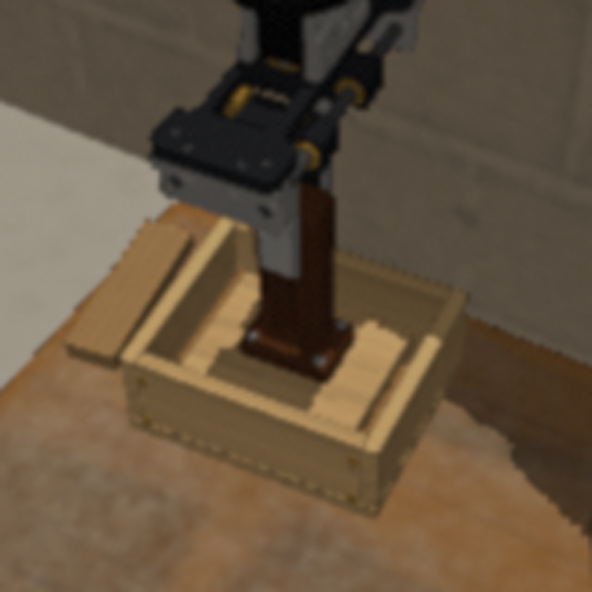

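```bash
python3 - <<'E'
from h import *
ctrl.line_to([.5545,-.186,.1215],feed=.02)
s=ctrl.state();print(np.round(s['tcp_pos'],4),np.round(s['force'],1),np.round(s['wrist_torque'],2))
ctrl.wait(.4)
ctrl.line_to([.5545,-.186,.205],feed=.1)
ctrl.line_to([.513,.03,.205],rot=ori(np.radians(-3.4)),feed=.12)
s=ctrl.state();print(np.round(s['tcp_pos'],4),np.round(s['force'],1),s['time_s'])
a=cam('scene');save(a,'s5');b=cam('top')
for n in ['piece_a_mid','piece_b_mid','tamper_grip']:
    r=[ctrl.place_of(n,x) for x in (a,b)]
    for q in r: print(n,[(np.round(k['location'],1),round(k['p'],2)) for k in q[:3]])
    if all(r): print(np.round(tri([(a,r[0][0]['location']),(b,r[1][0]['location'])]),4))
im=np.hstack([cv2.resize(a['img'][100:230,190:320],(400,400),interpolation=cv2.INTER_CUBIC),cv2.resize(b['img'][110:240,250:380],(400,400),interpolation=cv2.INTER_CUBIC)])
cv2.imwrite('pics/s5c.png',cv2.cvtColor(im,cv2.COLOR_RGB2BGR))
E
```

```text
[ 0.555  -0.1861  0.1236] [-3.3  1.5 13.9] [ 0.41  0.98 -0.05]
[0.5131 0.0292 0.205 ] [ 0.1 -0.3 -4. ] 15.6583
piece_a_mid [(array([274.3, 182. ]), 0.89)]
piece_a_mid [(array([295.4, 191.7]), 0.61)]
[ 0.5098 -0.179   0.0148]
piece_b_mid [(array([244.6, 159.7]), 0.97), (array([209.6, 183.8]), 0.68)]
piece_b_mid [(array([300.9, 151.5]), 0.9)]
[ 0.6047 -0.1947  0.0219]
tamper_grip [(array([211.6, 185.3]), 0.59)]
tamper_grip []
```

View pics/s5c.png

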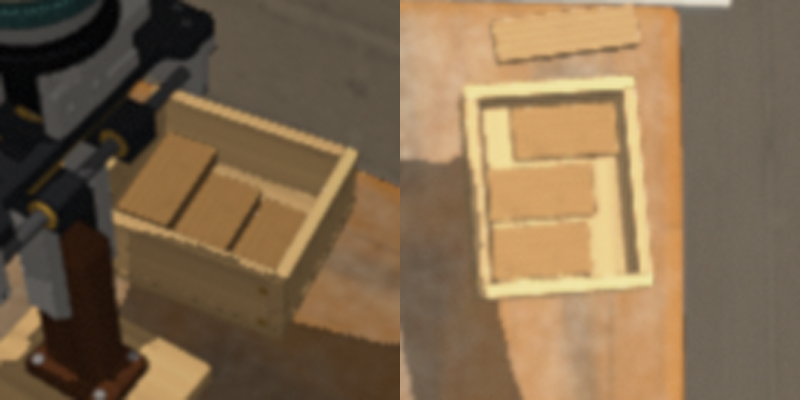

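View pics/s5.png

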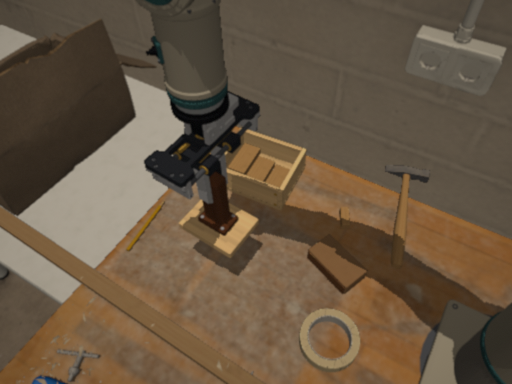

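```bash
python3 - <<'E'
from h import *
ctrl.line_to([.513,.03,.105],feed=.12)
for z in (.1,.098,.0965,.0955,.0945):
    ctrl.line_to([.513,.03,z],feed=.02)
    s=ctrl.state();print(z,np.round(s['tcp_pos'],4),np.round(s['force'],1))
    if s['force'][2]>0: break
ctrl.ungrasp();ctrl.wait(.2)
s=ctrl.state();print(s['finger_gap'],np.round(s['force'],1))
ctrl.line_to([.513,.03,.24],feed=.12)
ctrl.goto([.35,.45,.25],ori(0.3))
s=ctrl.state();print(np.round(s['force'],1),s['time_s'])
a=cam('scene');save(a,'s6');b=cam('top')
for n in ['piece_a_mid','piece_b_mid','tamper_grip']:
    r=[ctrl.place_of(n,x) for x in (a,b)]
    if all(r): print(n,np.round(tri([(a,r[0][0]['location']),(b,r[1][0]['location'])]),4))
im=np.hstack([cv2.resize(a['img'][100:230,190:320],(400,400),interpolation=cv2.INTER_CUBIC),cv2.resize(b['img'][110:240,250:380],(400,400),interpolation=cv2.INTER_CUBIC)])
cv2.imwrite('pics/s6c.png',cv2.cvtColor(im,cv2.COLOR_RGB2BGR))
E
```

```text
0.1 [0.513 0.03  0.1  ] [ 0.   0.  -3.7]
0.098 [0.5129 0.03   0.0979] [-0.5 -0.2 -3.5]
0.0965 [0.5129 0.03   0.0964] [ 0.2 -0.4 -3.2]
0.0955 [0.5132 0.0301 0.0956] [ 0.1  0.4 -3.3]
0.0945 [0.5132 0.0301 0.0955] [-1.6  0.2  8. ]
0.9998835298781029 [-0.2 -0.1  0. ]
[ 0.2 -0.6  1.1] 22.7667
piece_a_mid [ 0.514  -0.1754  0.0224]
piece_b_mid [ 0.6022 -0.1988  0.0213]
tamper_grip [0.5124 0.0323 0.1168]
```

View pics/s6c.png

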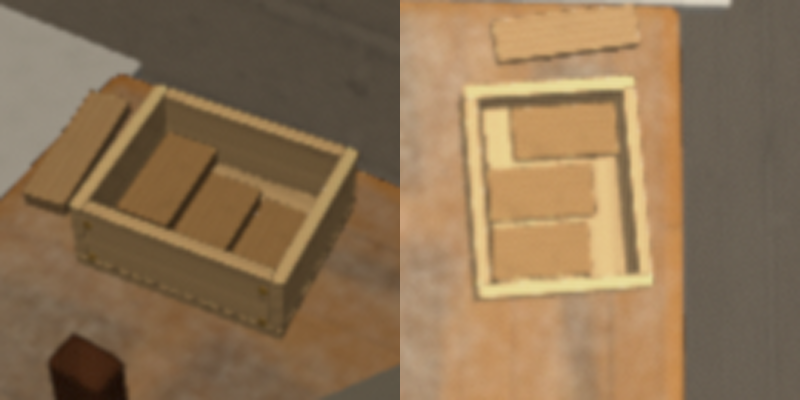

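View pics/s6.png

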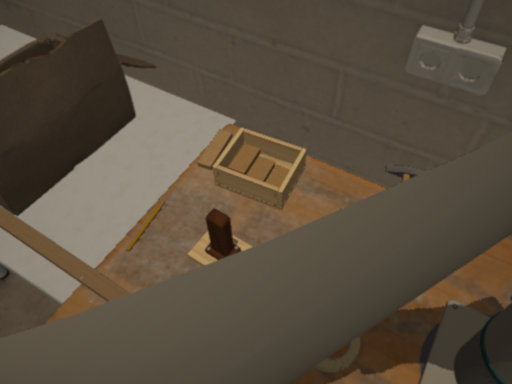

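```bash
python3 - <<'E'
from h import *
b=cam('top');a=cam('scene');k=400/130
S=lambda u,v:(190+(u+.5)/k-.5,100+(v+.5)/k-.5)
T=lambda u,v:(250+(u-400+.5)/k-.5,110+(v+.5)/k-.5)
for n,s,t in [('b -x-y',(216,155),(618,155)),('b +x-y',(169,135),(614,103)),('mid +x-y',(216,175),(593,163)),('mid -x-y',(260,197),(597,214)),('a +x-y',(262,199),(588,222)),('bin rim -x-y',(356,150),(652,284)),('bin rim +x-y',(164,88),(634,78))]:
    print(n,np.round(tri([(a,S(*s)),(b,T(*t))]),4))
# predicted drawing, flat pieces of 85 length, z .028
t=np.radians(4.5);R=np.array([[np.cos(t),-np.sin(t)],[np.sin(t),np.cos(t)]])
ims={'s':a,'t':b};out=[]
for s,(u0,v0) in ((a,(190,100)),(b,(250,110))):
    im=cv2.resize(s['img'][v0:v0+130,u0:u0+130],(400,400),interpolation=cv2.INTER_CUBIC).copy()
    for c,col in (((.511,-.175),(255,0,0)),((.6025,-.198),(0,0,255))):
        for z in (.028,):
            P=[proj(s,[*(np.array(c)+R@[dx,dy]),z]) for dx,dy in ((.021,.0425),(.021,-.0425),(-.021,-.0425),(-.021,.0425))]
            cv2.polylines(im,[np.int32([((p[0]-u0+.5)*k,(p[1]-v0+.5)*k) for p in P])],True,col,1)
    out.append(im)
cv2.imwrite('pics/o6.png',cv2.cvtColor(np.hstack(out),cv2.COLOR_RGB2BGR))
E
```

```text
b -x-y [ 0.5879 -0.243   0.0184]
b +x-y [ 0.6295 -0.2398  0.0219]
mid +x-y [ 0.5788 -0.2231  0.0197]
mid -x-y [ 0.5398 -0.2264  0.0133]
a +x-y [ 0.5323 -0.2168  0.0246]
bin rim -x-y [ 0.4803 -0.2597  0.0654]
bin rim +x-y [ 0.6405 -0.2497  0.0586]
```

View pics/o6.png

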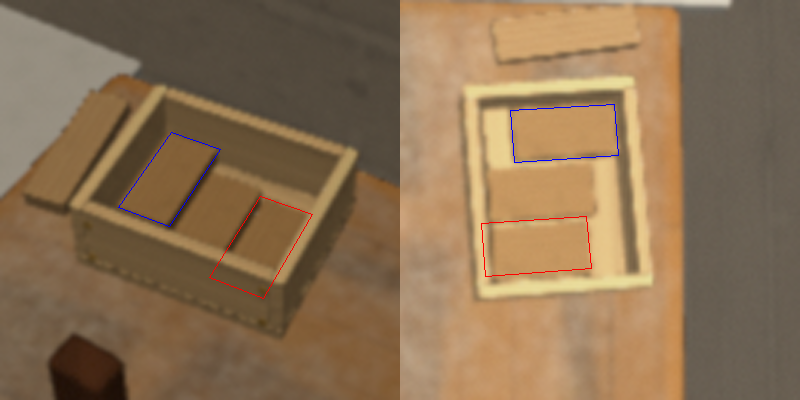

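```bash
python3 - <<'E'
from h import *
s=ctrl.state();print(np.round(s['qd'],3),s['time_s'])
ctrl.finish_job()
E
```

```text
[-0.003 -0.001 -0.001 -0.     0.001 -0.001 -0.001] 23.2667
the job is handed in; nothing more can be done
```

I gripped the tamper by its handle and pressed the foot down in the bin until it stopped on the pieces. I then stood the tamper back on the bench at its old spot, let go, moved the arm away and handed the job in at about 23.3 s. No verdict was reported.

- **Pressing:** the foot stopped with its underside about 28 mm above the bench, which is the height of flat pieces, under about 17 N. The handle did not slip in the grip. The gripper's fingers stayed above the bin walls throughout.
- **Pieces:** after the arm had cleared, both piece centres measured about 22 mm up, against 19 mm when flat and a limit of 27 mm.
    - **Piece b:** it matches a flat outline in both camera views.
    - **Piece a:** its outline disagreed slightly. It showed a pixel or two short at its +y end, which I put down to the bin rim hiding that end. Its visible end measured 25 mm high.
- **Tamper:** it stands on the bench outside the bin, with its grip point measured at 117 mm, inside the 105–127 mm range.
- **Measurement scatter:** triangulated heights scattered by up to about 10 mm, with flat tops reading 13–25 mm instead of 28 mm. That makes the press height the stronger evidence that the pieces are flat.

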